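# Nest the shop's change cups into two till sets

## Task

Make up the change-cup sets for the two tills. On the black mat stand the red cup upright, centred on the printed ring, then nest the white cup in it and the green cup in the white one; on the cork mat stand the yellow cup, centred likewise, and nest the blue cup in it, every cup sitting fully down and straight. Don't tip a cup over, and leave the phone, the tape roll and the carton where they lie.

Things in the scene. Friction and masses are not known exactly. Their poses are not given: they have to be found in the camera images.
- cup_red: The red plastic change cup, upright, open, 62 mm tall, all five alike. Cone: outer diameter 37 mm at the base, 57 mm at height 44; above it a straight collar, 62 mm across, from 46 up to the rim. Wall 2.5 mm, mouth 57 mm. Inner floor 28 mm above the underside: a nested cup rests there, 28 mm higher, 2 to 4 mm play all round, its collar free. About 70 g, loose. Origin: centre of underside; z up.
- cup_white: The white plastic change cup, upright, open, 62 mm tall, all five alike. Cone: outer diameter 37 mm at the base, 57 mm at height 44; above it a straight collar, 62 mm across, from 46 up to the rim. Wall 2.5 mm, mouth 57 mm. Inner floor 28 mm above the underside: a nested cup rests there, 28 mm higher, 2 to 4 mm play all round, its collar free. About 70 g, loose. Origin: centre of underside; z up.
- cup_green: The green plastic change cup, upright, open, 62 mm tall, all five alike. Cone: outer diameter 37 mm at the base, 57 mm at height 44; above it a straight collar, 62 mm across, from 46 up to the rim. Wall 2.5 mm, mouth 57 mm. Inner floor 28 mm above the underside: a nested cup rests there, 28 mm higher, 2 to 4 mm play all round, its collar free. About 70 g, loose. Origin: centre of underside; z up.
- cup_yellow: The yellow plastic change cup, upright, open, 62 mm tall, all five alike. Cone: outer diameter 37 mm at the base, 57 mm at height 44; above it a straight collar, 62 mm across, from 46 up to the rim. Wall 2.5 mm, mouth 57 mm. Inner floor 28 mm above the underside: a nested cup rests there, 28 mm higher, 2 to 4 mm play all round, its collar free. About 70 g, loose. Origin: centre of underside; z up.
- cup_blue: The blue plastic change cup, upright, open, 62 mm tall, all five alike. Cone: outer diameter 37 mm at the base, 57 mm at height 44; above it a straight collar, 62 mm across, from 46 up to the rim. Wall 2.5 mm, mouth 57 mm. Inner floor 28 mm above the underside: a nested cup rests there, 28 mm higher, 2 to 4 mm play all round, its collar free. About 70 g, loose. Origin: centre of underside; z up.
- mat_black: Round counter mat, black rubber with a thin grey ring printed round its middle (ring 54 mm across); 100 mm diameter, 4 mm thick, fixed to the counter. Origin: centre of its underside, on the counter (z = 0); z up.
- mat_cork: Round counter mat, light brown cork with a thin dark brown ring printed round its middle (ring 54 mm across); 100 mm diameter, 4 mm thick, fixed to the counter. Origin: centre of its underside, on the counter (z = 0); z up.
- phone: Bystander: a black mobile phone lying flat, 72 x 148 x 9 mm (x, y, z), loose. Origin: centre of the underside.
- tape: Bystander: a brown roll of parcel tape lying flat, outer diameter 90 mm, hole 68 mm, 24 mm high, loose. Origin: centre of the underside.
- carton: Bystander: a closed grey carton with an orange band, lying flat, 70 x 110 x 45 mm (x, y, z), loose. Origin: centre of the underside.
There are look-alikes about, which are no part of the job. Several things look just like the mat_cork: the one meant starts nearest to the robot's base. Several things have the shape of the cup_white; the one meant has the colours described above.

How it is judged:
At the end, for the whole second after the job is handed in: Red on the black mat, yellow on the cork mat: centred within 15 mm, underside 1 to 8 mm above the counter. White in red, green in white, blue in yellow: centred within 8 mm, 24 to 32 mm above the cup below. All cups upright within 0.1 rad and at rest (under 0.02 m/s) (horizontal distance between cup_red and mat_black below 0.015 m and z of cup_red in the frame of mat_black between 0.001 and 0.008 m and horizontal distance between cup_yellow and mat_cork below 0.015 m and z of cup_yellow in the frame of mat_cork between 0.001 and 0.008 m and horizontal distance between cup_white and cup_red below 0.008 m and z of cup_white in the frame of cup_red between 0.024 and 0.032 m and horizontal distance between cup_green and cup_white below 0.008 m and z of cup_green in the frame of cup_white between 0.024 and 0.032 m and horizontal distance between cup_blue and cup_yellow below 0.008 m and z of cup_blue in the frame of cup_yellow between 0.024 and 0.032 m and angle between each of cup_red, cup_white, cup_green, cup_yellow, cup_blue's own z axis and vertical below 0.1 rad and linear speed of each of cup_red, cup_white, cup_green, cup_yellow, cup_blue below 0.02 m/s); the robot touches nothing.
It fails at once if a cup is tipped over (more than 0.9 rad) (angle between any of cup_red, cup_white, cup_green, cup_yellow, cup_blue's own z axis and vertical above 0.9 rad).
It fails at once if the phone is moved by more than 25 mm (distance of phone from where it was at the start of the episode above 0.025 m).
It fails at once if the tape is moved by more than 25 mm (distance of tape from where it was at the start of the episode above 0.025 m).
It fails at once if the carton is moved by more than 25 mm (distance of carton from where it was at the start of the episode above 0.025 m).
It also fails if it takes over 128 s, if anything falls off the work surface, if the arm or the gripper's body presses on something with over 40 N, if the wrist force passes 120 N, or if a joint passes its speed limit or range.

## Robot

A 7-joint arm with a two-finger parallel gripper is mounted at the origin on the work surface. World frame = base frame: x ahead of the robot, y to its left, z up, the work surface at z = 0. Lengths are in m, angles in rad, forces in N, time in s.
With the tool pointing down it reaches from about 0.375 to 0.925 m from the base axis. Payload 3.1 kg.
Tool frame: the origin (TCP) lies on the centre line of the jaws, within the pads' length; the fingertips stand 17 mm ahead of it and the grasp point (between the pads) lies 2 mm behind it; z points along the fingers, y is the direction in which the jaws open and shut (so a half turn about z gives the same grasp; the last joint's range is limited). The gripper opens to 85 mm and grips with 20 to 120 N. Pads are 22 mm wide; open, the fingers measure 114 mm over their backs; the gripper's body (76 mm by 85 mm) begins 54 mm behind the grasp point. The pads swing forward as they close: fully open they stand 13 mm farther back than shut.
Start: joints at [1.175, 0.383, 0.044, 1.598, -0.018, 1.161, -0.05], TCP at [0.191, -0.621, 0.248] pointing down, gripper open.
Joint ranges: [-2.61, 2.61], [-0.41, 2.15], [-1.48, 1.57], [0, 2.5], [-1.57, 4.71], [0.05, 1.97], [-2.85, 2.85]. Speed limits (rad/s): [2.79, 2.79, 3.14, 3.14, 3.14, 3.14, 3.14].

## Interface

Orientations are given as a unit quaternion [w, x, y, z].
In Python, from bench import manip gives the robot as it stands.
- The arm moves only by the tool servo_tool, never from a script. Its argument "rows" is a list of rows, each an object with "translation": the shift along the tool's x, y, z normalised to -1 to 1, where 1 is 0.03 m, a list of three; "rotation": the turn, a rotation vector about the tool's x, y, z normalised to -1 to 1, where 1 is 60 degrees, a list of three. A call has 1 to 8 rows; each row shifts and turns the pose as measured when the row begins, along the tool's axes as they then stand; what a row does not reach is not made up. A row lasts 1/12 s, in which the tool goes at most 41.7 mm and 7.16 degrees, less where a joint would pass 70% of its speed; a pose out of reach is approached as far as the arm can. A call with a number of a shift or a turn outside -1 to 1 is refused whole. A call with a gripper value outside its range is refused whole. "gripper" is the opening, from 0 (shut) to 1 (fully open), set as the call begins (left out, the last holds). The fingers move at their own pace and stop on an object; "newtons" is the grip in N (left out, the last holds). Time passes only in rows, so rows that do not move let the fingers close. It gives the time, the measured TCP pose, the force and the opening at its end, in the units of the state.
- manip.get_obs(): the state, without advancing time (a new reading comes with each control period).
- manip.read_camera(name): name is "side" or "top"; returns the picture (384x512x3 uint8, red, green, blue); there is no depth.
- manip.get_calibration(name): a dict with "mtx" (3x3 intrinsics, pixels), "world_from_camera" (4x4, takes a point from camera to world coordinates). Camera axes: x right, y down, z forward; pixel columns grow to the right and rows downward; lengths in m; the calibration is good to about 2 mm. A picture is of the moment at which its call begins. get_calibration takes no time and is no camera call.
- manip.sign_off(): hands the job in, once; it reports no verdict.
The state is a dict: "time_s": time; "q": joint angles; "joint_vel": joint speeds; "effort": joint torques, N m; "position": TCP position; "tool_rot": TCP orientation; "force": force on the tool from outside, world axes, zero at the start; "wrist_torque": the same for the moment, N m; "width": finger opening in m.
Only numpy, scipy, OpenCV 4.12 (cv2) and the standard library are available. Lean on these libraries where they do the work, as an engineer would, in place of code of your own. Each camera call takes 0.05 s, during which the arm holds its last target.

## Working session

There is one attempt and no reset: what is moved stays moved. The work goes in short steps, Python scripts to look and compute and a tool call to move; the robot and the scene stay as the last step left them, time stands still between calls to the robot, and variables do not carry over. Pictures are saved under pics/ and viewed, and the job is handed in when it is done.

Besides the shell and the picture viewer there is one more tool, called by a JSON object that holds its "api" and its "payload", one argument or row to a line. servo_tool: Moves the arm, as the interface text tells. Its arguments: {"type":"object","properties":{"rows":{"type":"array"},"gripper":{"type":"number"},"newtons":{"type":"number"}},"required":["rows"]}

```bash
ls; mkdir -p pics
python3 - <<'E'
from bench import manip
import cv2
o=manip.get_obs()
print({k:(v if not hasattr(v,'round') else v) for k,v in o.items()})
for n in("top","side"):
    im=manip.read_camera(n); cv2.imwrite(f"pics/{n}0.png",im[:,:,::-1])
    c=manip.get_calibration(n); print(n,c)
E
```

```text
pics
{'time_s': 0.0, 'q': array([ 1.1751623 ,  0.3838461 ,  0.04378589,  1.59959636, -0.01789333,
        1.16118826, -0.04987415]), 'joint_vel': array([ 0.00111307, -0.00018947, -0.00169812, -0.00089855,  0.0006598 ,
       -0.00199773, -0.00066215]), 'effort': array([ 5.01470386e-04, -4.33464468e+01,  1.02449644e+00, -2.49514586e+01,
        1.04263061e-02,  1.13692667e-02,  4.97107795e-07]), 'position': array([ 0.19049936, -0.62050951,  0.2468688 ]), 'tool_rot': array([-1.29726238e-03,  9.88920156e-01,  1.48442494e-01, -2.60811664e-04]), 'force': array([-0.8022094 , -0.32956428, -0.61741215]), 'wrist_torque': array([-0.001097  ,  0.04848207,  0.0472235 ]), 'width': 0.08541433215229535}
top {'mtx': array([[435.81416817,   0.        , 260.54309944],
       [  0.        , 435.81416817, 195.10529418],
       [  0.        ,   0.        ,   1.        ]]), 'world_from_camera': array([[-1.05926513e-01, -9.71879771e-01,  2.10307593e-01,
         3.43070752e-01],
       [-9.94373918e-01,  1.03592011e-01, -2.21179943e-02,
         1.01763410e-02],
       [-2.90155256e-04, -2.11467267e-01, -9.77385037e-01,
         1.20441334e+00],
       [ 0.00000000e+00,  0.00000000e+00,  0.00000000e+00,
         1.00000000e+00]])}
side {'mtx': array([[387.03098068,   0.        , 255.36684322],
       [  0.        , 387.03098068, 201.46516811],
       [  0.        ,   0.        ,   1.        ]]), 'world_from_camera': array([[ 0.9743442 , -0.17805763,  0.13765483,  0.43366981],
       [-0.2249352 , -0.7497985 ,  0.62225908, -0.77125257],
       [-0.00758459, -0.63725795, -0.77061325,  0.98392023],
       [ 0.        ,  0.        ,  0.        ,  1.        ]])}
```

View pics/top0.png

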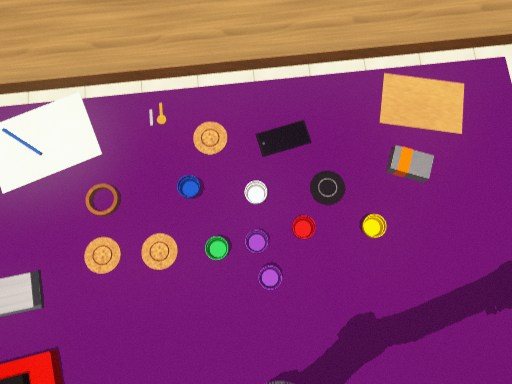

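View pics/side0.png

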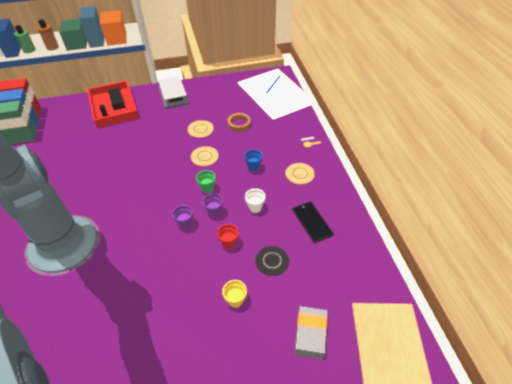

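```bash
cat > h.py <<'E'
import numpy as np, cv2
from bench import manip
def cal(n):
    c=manip.get_calibration(n); return c["mtx"],c["world_from_camera"]
def ray(n,px,z):
    K,T=cal(n); d=T[:3,:3]@np.linalg.inv(K)@np.array([px[0],px[1],1.]); o=T[:3,3]
    return o+d*(z-o[2])/d[2]
def proj(n,p):
    K,T=cal(n); q=K@(T[:3,:3].T@(np.asarray(p)-T[:3,3])); return q[:2]/q[2]
E
python3 - <<'E'
from h import *
for nm,p in dict(a=(210,138),b=(160,251),c=(102,255),black=(327,188)).items():
    w=ray("top",p,.004); print(nm,w.round(3),np.hypot(*w[:2]).round(3))
for nm,p in dict(red=(304,227),white=(256,192),green=(217,248),yellow=(374,226),blue=(189,187),p1=(257,241),p2=(270,277)).items():
    w=ray("top",p,.055); print(nm,w.round(3),np.hypot(*w[:2]).round(3))
im=cv2.imread("pics/top0.png")
cv2.imwrite("pics/c0.png",cv2.resize(im[160:300,80:280],None,fx=4,fy=4,interpolation=2))
cv2.imwrite("pics/c1.png",cv2.resize(im[140:280,230:430],None,fx=4,fy=4,interpolation=2))
E
```

```text
a [0.785 0.111 0.004] 0.793
b [0.475 0.274 0.004] 0.548
c [0.481 0.432 0.004] 0.646
black [ 0.602 -0.206  0.004] 0.636
red [ 0.492 -0.121  0.055] 0.507
white [ 0.6   -0.005  0.055] 0.6
green [0.461 0.113 0.055] 0.475
yellow [ 0.475 -0.307  0.055] 0.565
blue [0.633 0.175 0.055] 0.657
p1 [0.468 0.007 0.055] 0.468
p2 [ 0.372 -0.017  0.055] 0.372
```

View pics/c0.png

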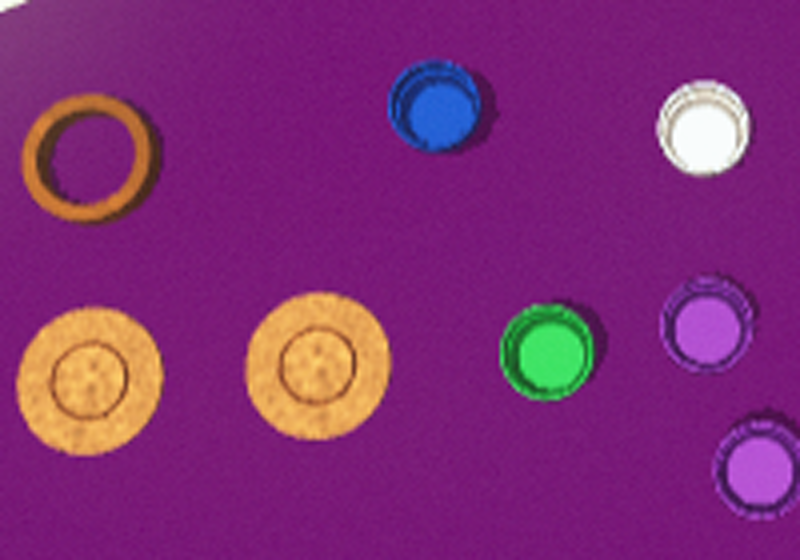

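View pics/c1.png

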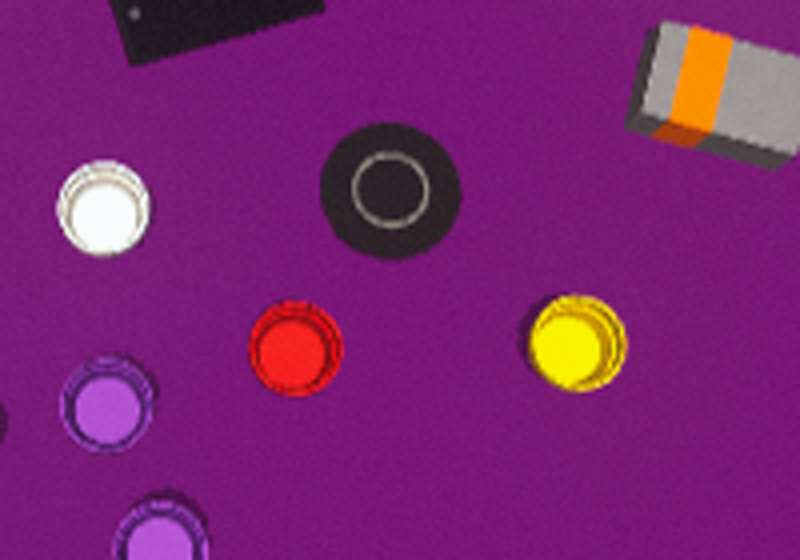

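Cork candidates in the top view are at (210,138), (160,251) and (102,255). The one at (160,251) lies 0.548 m from the base, against 0.793 and 0.646, so it is the mat meant; the crop shows its ring clearly. There are white-shaped cups at (256,192), (257,241) and (270,277). Only (256,192) is white and the other two are purple. Next I'll measure precisely in both views.

```bash
cat >> h.py <<'E'
def mask(im,c):  # im BGR
    h=cv2.cvtColor(im,cv2.COLOR_BGR2HSV); H,S,V=[h[...,i].astype(int) for i in range(3)]
    m={"red":((H<6)|(H>174))&(S>170)&(V>60),"yellow":(H>24)&(H<35)&(S>150)&(V>70),"green":(H>45)&(H<80)&(S>120)&(V>50),
       "blue":(H>100)&(H<120)&(S>130)&(V>50),"white":(S<60)&(V>110)}[c]
    return cv2.morphologyEx(m.astype(np.uint8),cv2.MORPH_CLOSE,np.ones((3,3)))
def cups(tag,z0=0.0,names=("red","white","green","yellow","blue"),guess=None,zs=None):
    out={}
    for c in names:
        for n in("top","side"):
            im=cv2.imread(f"pics/{n}{tag}.png"); m=mask(im,c)
            g=proj(n,[*guess[c][:2],.045+(zs or {}).get(c,0)])
            cs,_=cv2.findContours(m,cv2.RETR_EXTERNAL,cv2.CHAIN_APPROX_NONE)
            cs=[k for k in cs if cv2.contourArea(k)>60 and np.hypot(*(np.mean(k[:,0],0)-g))<25]
            if not cs: print(c,n,"none");continue
            k=max(cs,key=cv2.contourArea); e=cv2.fitEllipse(k)
            z=(zs or {}).get(c,0)
            x,y,w,h=cv2.boundingRect(k)
            print(c,n,np.round(e[0],1),"axes",np.round(e[1],1),"box",(x,y,w,h),"pos",ray(n,e[0],z+(.054 if n=="top" else .04))[:2].round(4))
E
python3 - <<'E'
from h import *
G=dict(red=(.492,-.121),white=(.6,-.005),green=(.461,.113),yellow=(.475,-.307),blue=(.633,.175))
cups(0,guess=G)
im=cv2.imread("pics/top0.png"); h=cv2.cvtColor(im,cv2.COLOR_BGR2HSV)
print(h[188,315],h[251,145],h[251,160])
for nm,p,m in(("black",(327,188),(h[...,2]<75)),("cork",(160,251),(h[...,0]<25)&(h[...,2]>80))):
    k=[c for c in cv2.findContours(m.astype(np.uint8),0,1)[0] if cv2.pointPolygonTest(c,p,False)>0][0]
    e=cv2.fitEllipse(k); print(nm,e,ray("top",e[0],.004).round(4))
ims=cv2.imread("pics/side0.png"); hs=cv2.cvtColor(ims,cv2.COLOR_BGR2HSV)
for nm,p,m in(("black",(272,261),(hs[...,2]<75)),("cork",(205,156),(hs[...,0]<25)&(hs[...,2]>80))):
    k=[c for c in cv2.findContours(m.astype(np.uint8),0,1)[0] if cv2.pointPolygonTest(c,p,False)>0][0]
    e=cv2.fitEllipse(k); print(nm,e,ray("side",e[0],.004).round(4))
E
```

```text
red top [303.4 226.8] axes [22.  22.4] box (292, 216, 24, 23) pos [ 0.4928 -0.1201]
red side [227.7 235.1] axes [18.9 23.3] box (218, 224, 20, 25) pos [ 0.4938 -0.1159]
white top [255.4 191.6] axes [21.9 23.2] box (244, 180, 23, 24) pos [ 0.6016 -0.0031]
white side [254.8 199.2] axes [19.3 24.2] box (245, 188, 21, 25) pos [6.026e-01 5.000e-04]
green top [216.4 247.8] axes [22.4 23. ] box (205, 236, 24, 24) pos [0.4619 0.1147]
green side [206.  180.6] axes [15.6 20.1] box (198, 172, 17, 20) pos [0.463  0.1164]
yellow top [374.  225.3] axes [21.5 22.3] box (363, 214, 23, 24) pos [ 0.4769 -0.3072]
yellow side [234.7 292.3] axes [18.2 22.2] box (224, 281, 22, 22) pos [ 0.4788 -0.3009]
blue top [188.2 186.2] axes [21.1 22.3] box (177, 176, 23, 22) pos [0.6358 0.1766]
blue side [253.1 159.2] axes [15.2 20. ] box (245, 150, 17, 21) pos [0.6375 0.1786]
[168  69  48] [ 16 162 230] [ 17 157 235]
black ((327.0174255371094, 187.37657165527344), (32.847511291503906, 34.4691162109375), 110.31405639648438) [ 0.6037 -0.2063  0.004 ]
cork ((159.21897888183594, 251.01358032226562), (34.79605484008789, 36.47111511230469), 37.02246856689453) [0.4748 0.2759 0.004 ]
black ((271.73883056640625, 260.6952819824219), (26.53522491455078, 30.0742130279541), 94.43819427490234) [ 0.6048 -0.2093  0.004 ]
cork ((204.16250610351562, 155.8701171875), (18.433713912963867, 27.22336769104004), 83.8110122680664) [0.4756 0.2733 0.004 ]
```

{"api": "servo_tool", "payload": {
  "rows": [
    {"translation": [0, 0, 0], "rotation": [0, 0, 0.11]},
    {"translation": [0, 0, 0], "rotation": [0, 0, 0.11]},
    {"translation": [0, 0, 0], "rotation": [0, 0, 0.06]},
    {"translation": [0, 0, 0], "rotation": [0, 0, 0]}
  ],
  "gripper": 1,
  "newtons": 30
}}

```text
time_s: 0.43
position: [0.1897, -0.6186, 0.2436]
tool_rot: [-0.004, 1.0, -0.004, -0.001]
force: [1.0, -0.1, -0.3]
width: 0.0853
```

{"api": "servo_tool", "payload": {
  "rows": [
    {"translation": [0.63, -1, 0], "rotation": [0, 0, 0]},
    {"translation": [0.63, -1, 0], "rotation": [0, 0, 0]},
    {"translation": [0.63, -1, 0], "rotation": [0, 0, 0]},
    {"translation": [0.63, -1, 0], "rotation": [0, 0, 0]},
    {"translation": [0.63, -1, 0], "rotation": [0, 0, 0]},
    {"translation": [0.63, -1, 0], "rotation": [0, 0, 0]},
    {"translation": [0.63, -1, 0], "rotation": [0, 0, 0]},
    {"translation": [0.63, -1, 0], "rotation": [0, 0, 0]}
  ]
}}

```text
time_s: 1.1
position: [0.3371, -0.3782, 0.2395]
tool_rot: [-0.003, 1.0, -0.008, -0.006]
force: [0.8, -0.3, -0.1]
width: 0.0854
```

{"api": "servo_tool", "payload": {
  "rows": [
    {"translation": [0.65, -1, 0.25], "rotation": [0, 0, 0]},
    {"translation": [0.65, -1, 0.25], "rotation": [0, 0, 0]},
    {"translation": [0.65, -1, 0.25], "rotation": [0, 0, 0]},
    {"translation": [0.65, -1, 0.25], "rotation": [0, 0, 0]},
    {"translation": [0.65, -1, 0.25], "rotation": [0, 0, 0]},
    {"translation": [0.65, -1, 0.25], "rotation": [0, 0, 0]},
    {"translation": [0.65, -1, 0.25], "rotation": [0, 0, 0]},
    {"translation": [0.65, -1, 0.25], "rotation": [0, 0, 0]}
  ]
}}

```text
time_s: 1.77
position: [0.4998, -0.1275, 0.1784]
tool_rot: [-0.0, 1.0, -0.001, -0.004]
force: [0.5, -1.3, 0.8]
width: 0.0856
```

{"api": "servo_tool", "payload": {
  "rows": [
    {"translation": [-0.15, -0.2, 0.6], "rotation": [0, 0, 0]},
    {"translation": [-0.1, -0.1, 0.8], "rotation": [0, 0, 0]},
    {"translation": [0, 0, 0.8], "rotation": [0, 0, 0]},
    {"translation": [0, 0, 0], "rotation": [0, 0, 0]}
  ]
}}

```text
time_s: 2.1
position: [0.4982, -0.1036, 0.1107]
tool_rot: [-0.004, 1.0, 0.014, -0.001]
force: [-1.0, -0.7, -1.0]
width: 0.0851
```

{"api": "servo_tool", "payload": {
  "rows": [
    {"translation": [-0.17, 0.5, 0], "rotation": [0, 0, -0.02]},
    {"translation": [0, 0, 0], "rotation": [0, 0, 0]},
    {"translation": [0, 0, 0], "rotation": [0, 0, 0]}
  ]
}}

```text
time_s: 2.35
position: [0.4927, -0.1174, 0.1103]
tool_rot: [-0.005, 1.0, 0.027, -0.002]
force: [0.4, 0.8, 0.3]
width: 0.0856
```

{"api": "servo_tool", "payload": {
  "rows": [
    {"translation": [0, 0.04, 0.6], "rotation": [0, 0, 0.05]},
    {"translation": [0, 0, 0.6], "rotation": [0, 0, 0]},
    {"translation": [0, 0, 0.5], "rotation": [0, 0, 0]},
    {"translation": [0, 0, 0.05], "rotation": [0, 0, 0]},
    {"translation": [0, 0, 0], "rotation": [0, 0, 0]}
  ]
}}

```text
time_s: 2.77
position: [0.4991, -0.1199, 0.0632]
tool_rot: [-0.003, 1.0, -0.002, 0.004]
force: [-0.2, 0.6, 0.1]
width: 0.0853
```

{"api": "servo_tool", "payload": {
  "rows": [
    {"translation": [-0.18, 0, 0.25], "rotation": [0, 0, 0]},
    {"translation": [0, 0, 0], "rotation": [0, 0, 0]},
    {"translation": [0, 0, 0], "rotation": [0, 0, 0]}
  ]
}}

```text
time_s: 3.02
position: [0.4958, -0.12, 0.0582]
tool_rot: [-0.002, 1.0, -0.002, 0.007]
force: [0.9, -0.1, 0.6]
width: 0.0855
```

```bash
cat > snap.py <<'E'
import sys
from h import *
t=sys.argv[1]
o=manip.get_obs(); print(o["position"].round(4),o["width"].round(4),o["time_s"])
a=[]
for n in("top","side"):
    im=manip.read_camera(n)[:,:,::-1]; cv2.imwrite(f"pics/{n}{t}.png",im)
    u,v=proj(n,o["position"]).astype(int); u=min(max(u,50),461); v=min(max(v,50),333)
    a.append(cv2.resize(im[v-50:v+50,u-50:u+50],(400,400),interpolation=2))
cv2.imwrite(f"pics/z{t}.png",np.hstack(a))
E
python3 snap.py 1
```

```text
Traceback (most recent call last):
  File "snap.py", line 4, in <module>
    o=manip.get_obs(); print(o["position"].round(4),o["width"].round(4),o["time_s"])
                                                    ^^^^^^^^^^^^^^^^
AttributeError: 'float' object has no attribute 'round'
```

```bash
sed -i 's/o\["width"\].round(4)/round(o["width"],4)/' snap.py; python3 snap.py 1
```

```text
[ 0.4958 -0.12    0.0582] 0.0855 3.0167
```

View pics/z1.png

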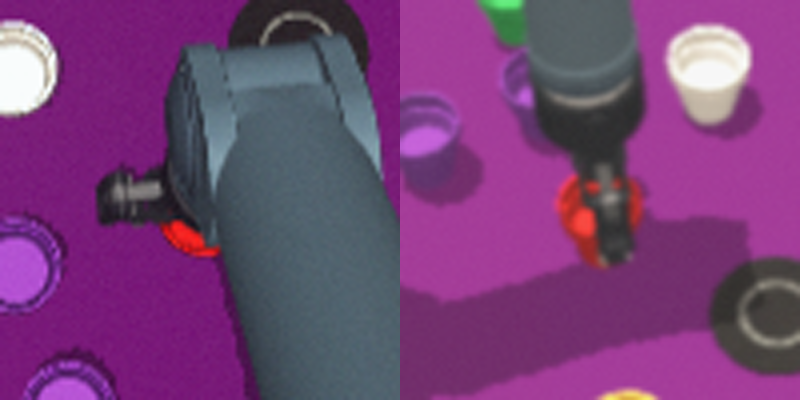

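The fingers straddle the red cup, left finger at (30,48) in the top crop and near finger at (605,225) in the side crop. Closing now.

{"api": "servo_tool", "payload": {
  "rows": [
    {"translation": [-0.08, 0, 0], "rotation": [0, 0, 0]},
    {"translation": [0, 0, 0], "rotation": [0, 0, 0]},
    {"translation": [0, 0, 0], "rotation": [0, 0, 0]},
    {"translation": [0, 0, 0], "rotation": [0, 0, 0]},
    {"translation": [0, 0, 0], "rotation": [0, 0, 0]},
    {"translation": [0, 0, 0], "rotation": [0, 0, 0]}
  ],
  "gripper": 0.4,
  "newtons": 30
}}

```text
time_s: 3.62
position: [0.4938, -0.1203, 0.0595]
tool_rot: [-0.002, 1.0, -0.002, 0.008]
force: [-0.2, -0.1, -0.4]
width: 0.0608
```

{"api": "servo_tool", "payload": {
  "rows": [
    {"translation": [0, 0, -0.5], "rotation": [0, 0, 0]},
    {"translation": [0, 0, -0.8], "rotation": [0, 0, 0]},
    {"translation": [0.4, 0.4, -0.5], "rotation": [0, 0, 0]},
    {"translation": [0.7, 0.6, 0], "rotation": [0, 0, 0]},
    {"translation": [0.8, 0.6, 0], "rotation": [0, 0, 0]},
    {"translation": [0.8, 0.6, 0], "rotation": [0, 0, 0]},
    {"translation": [0.5, 0.4, 0], "rotation": [0, 0, 0]},
    {"translation": [0, 0, 0], "rotation": [0, 0, 0]}
  ]
}}

```text
time_s: 4.28
position: [0.5877, -0.1997, 0.1128]
tool_rot: [-0.003, 1.0, -0.0, 0.003]
force: [0.2, -0.4, -0.8]
width: 0.0607
```

{"api": "servo_tool", "payload": {
  "rows": [
    {"translation": [0.5, 0.25, 0.3], "rotation": [0, 0, 0]},
    {"translation": [0.05, 0, 0.4], "rotation": [0, 0, 0]},
    {"translation": [0, 0, 0.4], "rotation": [0, 0, 0]},
    {"translation": [0, 0, 0], "rotation": [0, 0, 0]},
    {"translation": [0, 0, 0], "rotation": [0, 0, 0]}
  ]
}}

```text
time_s: 4.7
position: [0.6013, -0.2053, 0.0754]
tool_rot: [-0.004, 1.0, -0.001, -0.0]
force: [0.2, -0.5, -0.8]
width: 0.0606
```

{"api": "servo_tool", "payload": {
  "rows": [
    {"translation": [0.1, 0.08, 0.2], "rotation": [0, 0, 0]},
    {"translation": [0, 0, 0.15], "rotation": [0, 0, 0]},
    {"translation": [0, 0, 0], "rotation": [0, 0, 0]},
    {"translation": [0, 0, 0], "rotation": [0, 0, 0]}
  ]
}}

```text
time_s: 5.03
position: [0.602, -0.2055, 0.0636]
tool_rot: [-0.005, 1.0, 0.001, -0.002]
force: [0.0, 0.2, -1.6]
width: 0.0604
```

{"api": "servo_tool", "payload": {
  "rows": [
    {"translation": [0, 0, 0], "rotation": [0, 0, 0]},
    {"translation": [0, 0, 0], "rotation": [0, 0, 0]},
    {"translation": [0, 0, 0], "rotation": [0, 0, 0]},
    {"translation": [0, 0, 0], "rotation": [0, 0, 0]},
    {"translation": [0, 0, -0.4], "rotation": [0, 0, 0]},
    {"translation": [0, 0, -0.8], "rotation": [0, 0, 0]},
    {"translation": [0, 0, -1], "rotation": [0, 0, 0]},
    {"translation": [0, 0, -1], "rotation": [0, 0, 0]}
  ],
  "gripper": 1
}}

```text
time_s: 5.7
position: [0.597, -0.2044, 0.1578]
tool_rot: [-0.007, 1.0, 0.001, -0.009]
force: [0.9, -0.1, -0.7]
width: 0.0855
```

{"api": "servo_tool", "payload": {
  "rows": [
    {"translation": [0, -0.7, 0], "rotation": [0, 0, 0]},
    {"translation": [0, -1, 0], "rotation": [0, 0, 0]},
    {"translation": [0, -1, 0], "rotation": [0, 0, 0]},
    {"translation": [0, -1, 0], "rotation": [0, 0, 0]},
    {"translation": [0, -1, 0], "rotation": [0, 0, 0]},
    {"translation": [0, -1, 0], "rotation": [0, 0, 0]},
    {"translation": [0, -0.5, 0], "rotation": [0, 0, 0]},
    {"translation": [0, 0, 0], "rotation": [0, 0, 0]}
  ]
}}

```text
time_s: 6.37
position: [0.6077, -0.0183, 0.182]
tool_rot: [-0.002, 1.0, -0.004, 0.008]
force: [0.1, 0.9, -0.7]
width: 0.0855
```

```bash
python3 snap.py 2
python3 - <<'E'
from h import *
cups(2,guess=dict(red=(.604,-.2075)),names=["red"],zs=dict(red=.004))
E
```

```text
[ 0.6077 -0.0183  0.182 ] 0.0855 6.3667
red top [330.  183.8] axes [22.6 22.9] box (319, 172, 23, 24) pos [ 0.6011 -0.2061]
red side [270.6 251.3] axes [20.3 23.9] box (260, 240, 22, 25) pos [ 0.6023 -0.2016]
```

View pics/side2.png

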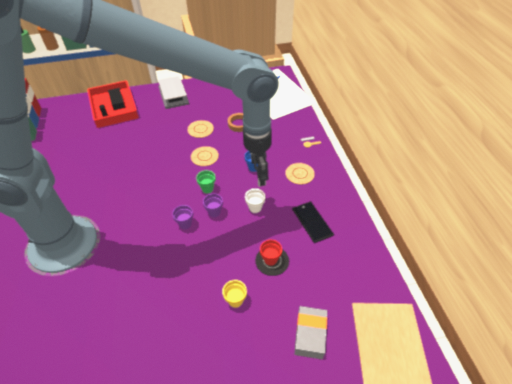

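Red stands upright on the black mat at side pixel (271,251), about 3 mm off centre. White is next.

{"api": "servo_tool", "payload": {
  "rows": [
    {"translation": [-0.2, -0.45, 0.5], "rotation": [0, 0, 0]},
    {"translation": [0, 0, 0.8], "rotation": [0, 0, 0]},
    {"translation": [0, 0, 0.8], "rotation": [0, 0, 0]},
    {"translation": [0, 0, 0.3], "rotation": [0, 0, 0]},
    {"translation": [0, 0, 0], "rotation": [0, 0, 0]},
    {"translation": [0, 0, 0], "rotation": [0, 0, 0]}
  ]
}}

```text
time_s: 6.97
position: [0.6066, -0.0266, 0.1113]
tool_rot: [0.004, 1.0, -0.016, 0.011]
force: [0.6, 0.2, -0.8]
width: 0.0856
```

{"api": "servo_tool", "payload": {
  "rows": [
    {"translation": [-0.15, -0.5, 0], "rotation": [0, 0, -0.03]},
    {"translation": [0, -0.28, 0], "rotation": [0, 0, 0]},
    {"translation": [0, 0, 0], "rotation": [0, 0, 0]},
    {"translation": [0, 0, 0], "rotation": [0, 0, 0]}
  ]
}}

```text
time_s: 7.3
position: [0.6047, -0.0041, 0.1147]
tool_rot: [0.005, 1.0, -0.002, 0.014]
force: [0.4, -0.0, 0.7]
width: 0.0852
```

{"api": "servo_tool", "payload": {
  "rows": [
    {"translation": [-0.05, -0.03, 0], "rotation": [0.01, -0.027, 0]},
    {"translation": [0, 0, 0.6], "rotation": [0, 0, 0]},
    {"translation": [0, 0, 0.6], "rotation": [0, 0, 0]},
    {"translation": [0, 0, 0.6], "rotation": [0, 0, 0]},
    {"translation": [0, 0, 0.1], "rotation": [0, 0, 0]},
    {"translation": [0, 0, 0], "rotation": [0, 0, 0]}
  ]
}}

```text
time_s: 7.8
position: [0.6096, 0.0009, 0.0636]
tool_rot: [-0.0, 1.0, 0.001, 0.006]
force: [0.1, -0.5, -0.2]
width: 0.0855
```

{"api": "servo_tool", "payload": {
  "rows": [
    {"translation": [-0.25, 0.13, 0.18], "rotation": [0, -0.01, 0]},
    {"translation": [0, 0, 0], "rotation": [0, 0, 0]},
    {"translation": [0, 0, 0], "rotation": [0, 0, 0]}
  ]
}}

```text
time_s: 8.05
position: [0.603, -0.0028, 0.0601]
tool_rot: [-0.0, 1.0, 0.002, 0.002]
force: [0.0, 0.0, 1.1]
width: 0.0851
```

{"api": "servo_tool", "payload": {
  "rows": [
    {"translation": [0, 0, 0], "rotation": [0, 0, 0]},
    {"translation": [0, 0, 0], "rotation": [0, 0, 0]},
    {"translation": [0, 0, 0], "rotation": [0, 0, 0]},
    {"translation": [0, 0, 0], "rotation": [0, 0, 0]},
    {"translation": [0, 0, 0], "rotation": [0, 0, 0]},
    {"translation": [0, 0, 0], "rotation": [0, 0, 0]}
  ],
  "gripper": 0.4
}}

```text
time_s: 8.55
position: [0.605, -0.0032, 0.0633]
tool_rot: [-0.0, 1.0, 0.001, 0.005]
force: [-0.4, 1.1, -0.7]
width: 0.0602
```

{"api": "servo_tool", "payload": {
  "rows": [
    {"translation": [0, 0, -0.5], "rotation": [0, 0, 0]},
    {"translation": [0, 0, -0.9], "rotation": [0, 0, 0]},
    {"translation": [0, 0, -1], "rotation": [0, 0, 0]},
    {"translation": [0, 0, -1], "rotation": [0, 0, 0]},
    {"translation": [0, 0.3, -0.6], "rotation": [0, 0, 0]},
    {"translation": [0, 0.6, 0], "rotation": [0, 0, 0]},
    {"translation": [0, 0.8, 0], "rotation": [0, 0, 0]},
    {"translation": [0, 0.8, 0], "rotation": [0, 0, 0]}
  ]
}}

```text
time_s: 9.22
position: [0.6023, -0.0697, 0.1864]
tool_rot: [-0.003, 1.0, 0.01, 0.002]
force: [-0.2, -0.6, -0.8]
width: 0.0595
```

{"api": "servo_tool", "payload": {
  "rows": [
    {"translation": [0, 0.8, 0], "rotation": [0, 0, 0.01]},
    {"translation": [0, 0.8, 0.1], "rotation": [0, 0, 0.01]},
    {"translation": [0, 0.8, 0.1], "rotation": [0, 0, 0]},
    {"translation": [0, 0.7, 0.1], "rotation": [0, 0, 0]},
    {"translation": [0, 0.5, 0.1], "rotation": [0, 0, 0]},
    {"translation": [0, 0.3, 0], "rotation": [0, 0, 0]},
    {"translation": [0, 0, 0], "rotation": [0, 0, 0]},
    {"translation": [0, 0, 0], "rotation": [0, 0, 0]}
  ]
}}

```text
time_s: 9.88
position: [0.6004, -0.1993, 0.1727]
tool_rot: [-0.001, 1.0, -0.005, 0.001]
force: [0.1, 1.0, -1.5]
width: 0.0598
```

{"api": "servo_tool", "payload": {
  "rows": [
    {"translation": [0.08, 0.18, 0.3], "rotation": [0, 0, 0]},
    {"translation": [0, 0, 0.4], "rotation": [0, 0, 0]},
    {"translation": [0, 0, 0.3], "rotation": [0, 0, 0]},
    {"translation": [0, 0, 0.1], "rotation": [0, 0, 0]},
    {"translation": [0, 0, 0], "rotation": [0, 0, 0]},
    {"translation": [0, 0, 0], "rotation": [0, 0, 0]}
  ]
}}

```text
time_s: 10.38
position: [0.6037, -0.1969, 0.1352]
tool_rot: [-0.004, 1.0, -0.0, 0.0]
force: [1.1, -0.3, -0.9]
width: 0.0598
```

```bash
python3 snap.py 3
```

```text
[ 0.6037 -0.1969  0.1352] 0.0598 10.3833
```

View pics/z3.png

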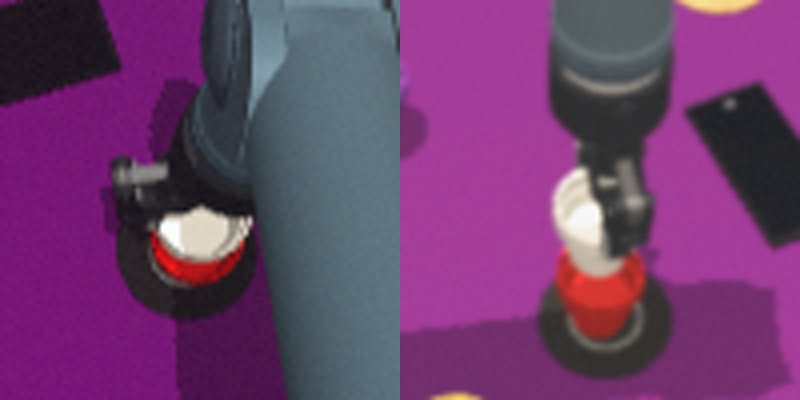

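Run:
```python
from h import *
im=cv2.imread("pics/side3.png"); 
o=manip.get_obs()["position"]
m=mask(im,"white"); u,v=proj("side",o).astype(int); mm=np.zeros_like(m); mm[v-30:v+40,u-30:u+30]=m[v-30:v+40,u-30:u+30]
ys,xs=np.nonzero(mm); print("white left",xs.min(),"bottom",ys.max(),"at",xs[ys==ys.max()])
R=mask(im,"red"); ys,xs=np.nonzero(R); print("red box",xs.min(),xs.max(),ys.min(),ys.max())
K,T=cal("side"); d=T[:3,0]
print("pred left at rim r31", [proj("side",[o[0],o[1],z]-.031*d/np.hypot(*d[:2])).round(1) for z in(o[2]+.002,o[2]-.01)])
print("pred base", proj("side",[o[0],o[1],o[2]-.06]), "red base/rim",proj("side",[.6015,-.205,.004]),proj("side",[.6015,-.205,.066]))
im=cv2.imread("pics/top3.png"); m=mask(im,"white"); u,v=proj("top",o).astype(int); mm=np.zeros_like(m); mm[v-25:v+40,u-30:u+30]=m[v-25:v+40,u-30:u+30]
ys,xs=np.nonzero(mm); print("top white",xs.min(),xs.max(),"bottom",ys.max(),xs[ys==ys.max()])
print("pred bottom", proj("top",[o[0]-.031,o[1],o[2]+.002]),proj("top",[o[0]-.031,o[1],o[2]-.012]))
```

```text
white left 259 bottom 263 at [264]
red box 34 281 88 264
pred left at rim r31 [array([259.9, 230.8]), array([259.9, 233.4])]
pred base [271.01231231 243.69506887] red base/rim [270.28756423 259.66136393] [270.77784276 248.10718783]
top white 311 357 bottom 189 [329 330 331 332 333]
pred bottom [332.95991078 187.40719074] [332.06814432 188.66539177]
```

White is held centred, its left edge at side pixel 259 where 260 was predicted. It is about 8 mm off red in y, so I'll correct that and lower.

{"api": "servo_tool", "payload": {
  "rows": [
    {"translation": [-0.05, 0.3, 0], "rotation": [0, 0, 0]},
    {"translation": [0, 0, 0.2], "rotation": [0, 0, 0]},
    {"translation": [0, 0, 0.3], "rotation": [0, 0, 0]},
    {"translation": [0, 0, 0.1], "rotation": [0, 0, 0]},
    {"translation": [0, 0, 0], "rotation": [0, 0, 0]}
  ]
}}

```text
time_s: 10.9
position: [0.6038, -0.208, 0.1181]
tool_rot: [-0.002, 1.0, -0.001, 0.003]
force: [0.3, 0.4, -0.2]
width: 0.06
```

{"api": "servo_tool", "payload": {
  "rows": [
    {"translation": [0, -0.07, 0.25], "rotation": [0, 0, 0]},
    {"translation": [0, 0, 0.3], "rotation": [0, 0, 0]},
    {"translation": [0, 0, 0.2], "rotation": [0, 0, 0]},
    {"translation": [0, 0, 0], "rotation": [0, 0, 0]}
  ]
}}

```text
time_s: 11.23
position: [0.6049, -0.206, 0.0942]
tool_rot: [-0.002, 1.0, -0.001, 0.004]
force: [0.1, 0.3, 2.2]
width: 0.0597
```

{"api": "servo_tool", "payload": {
  "rows": [
    {"translation": [0, 0, 0], "rotation": [0, 0, 0]},
    {"translation": [0, 0, 0], "rotation": [0, 0, 0]},
    {"translation": [0, 0, 0], "rotation": [0, 0, 0]},
    {"translation": [0, 0, 0], "rotation": [0, 0, 0]},
    {"translation": [0, 0, -0.3], "rotation": [0, 0, 0]},
    {"translation": [0, 0, -0.6], "rotation": [0, 0, 0]},
    {"translation": [0, 0, -1], "rotation": [0, 0, 0]},
    {"translation": [0, 0, -1], "rotation": [0, 0, 0]}
  ],
  "gripper": 1
}}

```text
time_s: 11.9
position: [0.598, -0.2038, 0.1751]
tool_rot: [-0.005, 1.0, -0.0, -0.005]
force: [0.5, 0.1, 1.0]
width: 0.085
```

{"api": "servo_tool", "payload": {
  "rows": [
    {"translation": [-0.38, -0.9, 0], "rotation": [0, 0, 0]},
    {"translation": [-0.38, -0.9, 0], "rotation": [0, 0, 0]},
    {"translation": [-0.38, -0.9, 0], "rotation": [0, 0, 0]},
    {"translation": [-0.38, -0.9, 0], "rotation": [0, 0, 0]},
    {"translation": [-0.38, -0.9, 0], "rotation": [0, 0, 0]},
    {"translation": [-0.38, -0.9, 0], "rotation": [0, 0, 0]},
    {"translation": [-0.38, -0.9, 0], "rotation": [0, 0, 0]},
    {"translation": [-0.38, -0.9, 0], "rotation": [0, 0, 0]}
  ]
}}

```text
time_s: 12.57
position: [0.5163, 0.0076, 0.1941]
tool_rot: [0.001, 1.0, -0.01, 0.011]
force: [-1.2, 0.1, -0.4]
width: 0.0854
```

```bash
python3 snap.py 4
python3 - <<'E'
from h import *
im=cv2.imread("pics/side4.png"); it=cv2.imread("pics/top4.png")
a=cv2.resize(im[200:300,220:320],(400,400)); b=cv2.resize(it[130:230,280:380],(400,400)); cv2.imwrite("pics/st4.png",np.hstack([b,a]))
E
```

```text
[0.5163 0.0076 0.1941] 0.0854 12.5667
```

View pics/st4.png

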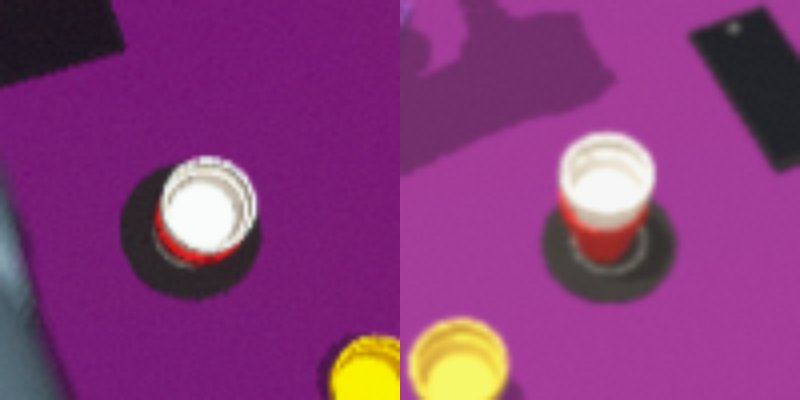

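White is nested straight in red, stack at crop (205,205) and (605,190). On to green.

{"api": "servo_tool", "payload": {
  "rows": [
    {"translation": [-0.3, -0.6, 0], "rotation": [0, -0.01, -0.01]},
    {"translation": [-0.4, -0.8, 0.3], "rotation": [0, -0.01, -0.01]},
    {"translation": [-0.4, -0.8, 0.5], "rotation": [0, 0, 0]},
    {"translation": [-0.3, -0.6, 0.5], "rotation": [0, 0, 0]},
    {"translation": [-0.2, -0.3, 0.3], "rotation": [0, 0, 0]},
    {"translation": [0, 0, 0.2], "rotation": [0, 0, 0]},
    {"translation": [0, 0, 0], "rotation": [0, 0, 0]},
    {"translation": [0, 0, 0], "rotation": [0, 0, 0]}
  ]
}}

```text
time_s: 13.33
position: [0.4709, 0.1074, 0.1453]
tool_rot: [0.002, 1.0, 0.006, 0.008]
force: [0.5, -0.5, -0.3]
width: 0.0853
```

{"api": "servo_tool", "payload": {
  "rows": [
    {"translation": [-0.3, -0.25, 0.3], "rotation": [0, -0.015, 0.01]},
    {"translation": [0, 0, 0.5], "rotation": [0, 0, 0]},
    {"translation": [0, 0, 0.5], "rotation": [0, 0, 0]},
    {"translation": [0, 0, 0], "rotation": [0, 0, 0]},
    {"translation": [0, 0, 0], "rotation": [0, 0, 0]}
  ]
}}

```text
time_s: 13.75
position: [0.4703, 0.1085, 0.1101]
tool_rot: [0.002, 1.0, -0.006, 0.005]
force: [0.2, 0.2, -0.9]
width: 0.0855
```

{"api": "servo_tool", "payload": {
  "rows": [
    {"translation": [-0.3, -0.22, 0], "rotation": [0, -0.01, -0.01]},
    {"translation": [0, 0, 0.5], "rotation": [0, 0, 0]},
    {"translation": [-0.05, 0, 0.6], "rotation": [0, 0, 0]},
    {"translation": [0, 0, 0.3], "rotation": [0, 0, 0]},
    {"translation": [0, 0, 0], "rotation": [0, 0, 0]}
  ]
}}

```text
time_s: 14.17
position: [0.4649, 0.1147, 0.0729]
tool_rot: [0.001, 1.0, -0.003, 0.005]
force: [-0.2, -0.5, 0.1]
width: 0.0856
```

{"api": "servo_tool", "payload": {
  "rows": [
    {"translation": [-0.12, 0, 0.45], "rotation": [0, -0.01, 0]},
    {"translation": [0, 0, 0.03], "rotation": [0, 0, 0]},
    {"translation": [0, 0, 0], "rotation": [0, 0, 0]}
  ]
}}

```text
time_s: 14.42
position: [0.4632, 0.1155, 0.0608]
tool_rot: [0.001, 1.0, -0.003, 0.001]
force: [0.7, 0.4, 0.4]
width: 0.0851
```

{"api": "servo_tool", "payload": {
  "rows": [
    {"translation": [0, 0, 0.06], "rotation": [0, 0, 0]},
    {"translation": [0, 0, 0], "rotation": [0, 0, 0]},
    {"translation": [0, 0, 0], "rotation": [0, 0, 0]},
    {"translation": [0, 0, 0], "rotation": [0, 0, 0]},
    {"translation": [0, 0, 0], "rotation": [0, 0, 0]},
    {"translation": [0, 0, 0], "rotation": [0, 0, 0]}
  ],
  "gripper": 0.4
}}

```text
time_s: 14.92
position: [0.4663, 0.1162, 0.0629]
tool_rot: [0.001, 1.0, -0.003, 0.005]
force: [0.5, -0.6, -0.8]
width: 0.0611
```

{"api": "servo_tool", "payload": {
  "rows": [
    {"translation": [0, 0, -0.5], "rotation": [0, 0, 0]},
    {"translation": [0, 0, -0.9], "rotation": [0, 0, 0]},
    {"translation": [0, 0, -1], "rotation": [0, 0, 0]},
    {"translation": [0, 0, -1], "rotation": [0, 0, 0]},
    {"translation": [0.1, 0.3, -0.7], "rotation": [0, 0, 0]},
    {"translation": [0.3, 0.6, -0.4], "rotation": [0, 0, 0]},
    {"translation": [0.4, 0.8, 0], "rotation": [0, 0, 0]},
    {"translation": [0.4, 0.9, 0], "rotation": [0, 0, 0]}
  ]
}}

```text
time_s: 15.58
position: [0.4967, 0.0442, 0.2031]
tool_rot: [-0.0, 1.0, 0.006, 0.001]
force: [0.7, -0.1, -0.9]
width: 0.0611
```

{"api": "servo_tool", "payload": {
  "rows": [
    {"translation": [0.42, 0.95, 0], "rotation": [0, 0, 0.01]},
    {"translation": [0.42, 0.95, 0], "rotation": [0, 0, 0]},
    {"translation": [0.42, 0.95, 0], "rotation": [0, 0, 0]},
    {"translation": [0.42, 0.95, 0], "rotation": [0, 0, 0]},
    {"translation": [0.42, 0.95, 0], "rotation": [0, 0, 0]},
    {"translation": [0.42, 0.95, 0], "rotation": [0, 0, 0]},
    {"translation": [0.4, 0.8, 0], "rotation": [0, 0, 0]},
    {"translation": [0.2, 0.5, 0], "rotation": [0, 0, 0]}
  ]
}}

```text
time_s: 16.25
position: [0.5939, -0.1775, 0.204]
tool_rot: [0.001, 1.0, 0.001, 0.002]
force: [0.4, -0.5, -0.3]
width: 0.0608
```

{"api": "servo_tool", "payload": {
  "rows": [
    {"translation": [0.2, 0.5, 0], "rotation": [0, 0, 0]},
    {"translation": [0, 0, 0], "rotation": [0, 0, 0]},
    {"translation": [0, 0, 0.2], "rotation": [0, 0, 0]},
    {"translation": [0, 0, 0.4], "rotation": [0, 0, 0]},
    {"translation": [0, 0, 0.2], "rotation": [0, 0, 0]},
    {"translation": [0, 0, 0], "rotation": [0, 0, 0]},
    {"translation": [0, 0, 0], "rotation": [0, 0, 0]}
  ]
}}

```text
time_s: 16.83
position: [0.5975, -0.1951, 0.174]
tool_rot: [0.0, 1.0, -0.002, -0.001]
force: [0.8, 0.2, -0.6]
width: 0.0609
```

```bash
python3 snap.py 5
python3 - <<'E'
from h import *
im=cv2.imread("pics/side5.png"); o=manip.get_obs()["position"]
for n in("side","top"):
    im=cv2.imread(f"pics/{n}5.png"); m=mask(im,"green"); u,v=proj(n,o).astype(int); mm=np.zeros_like(m); mm[v-30:v+40,u-30:u+30]=m[v-30:v+40,u-30:u+30]
    ys,xs=np.nonzero(mm); print(n,"x",xs.min(),xs.max(),"y",ys.min(),ys.max())
d=cal("side")[1][:3,0]
print("side pred left",proj("side",[o[0],o[1],o[2]+.002]-.031*d/np.hypot(*d[:2])).round(1),"top pred bottom",proj("top",[o[0]-.031,o[1],o[2]+.002]),proj("top",[o[0]-.031,o[1],o[2]-.012]))
E
```

```text
[ 0.5975 -0.1951  0.174 ] 0.0609 16.8333
side x 258 272 y 215 240
top x 322 345 y 175 188
side pred left [257.5 222. ] top pred bottom [335.11941556 186.31883956] [334.16732968 187.63709879]
```

View pics/z5.png

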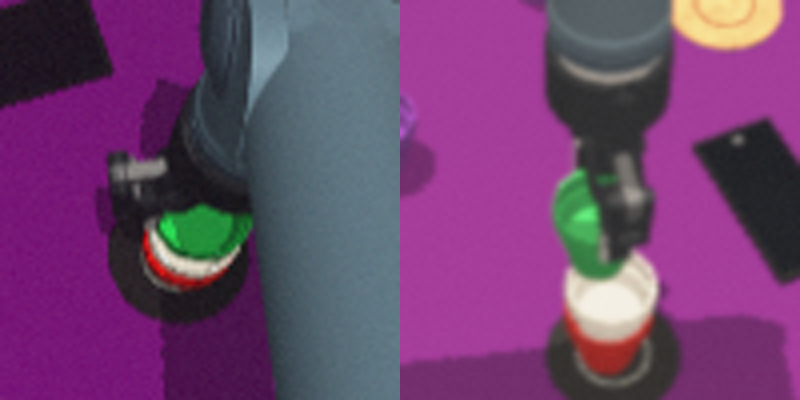

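Run:
```python
from h import *
cups(4,guess=dict(white=(.602,-.205)),names=["white"],zs=dict(white=.032))
```

```text
white top [331.6 180.7] axes [23.  23.2] box (320, 169, 24, 24) pos [ 0.6027 -0.2061]
white side [271.3 244. ] axes [22.4 22.8] box (260, 233, 24, 24) pos [ 0.6052 -0.1959]
```

{"api": "servo_tool", "payload": {
  "rows": [
    {"translation": [0.18, 0.38, 0], "rotation": [0, 0, 0]},
    {"translation": [0, 0, 0.3], "rotation": [0, 0, 0]},
    {"translation": [0, 0, 0.4], "rotation": [0, 0, 0]},
    {"translation": [0, 0, 0], "rotation": [0, 0, 0]},
    {"translation": [0, 0, 0], "rotation": [0, 0, 0]}
  ]
}}

```text
time_s: 17.35
position: [0.6053, -0.2073, 0.1532]
tool_rot: [0.001, 1.0, -0.001, 0.001]
force: [0.4, -0.6, -1.4]
width: 0.0609
```

{"api": "servo_tool", "payload": {
  "rows": [
    {"translation": [-0.06, -0.03, 0.25], "rotation": [0, 0, 0]},
    {"translation": [0, 0, 0.35], "rotation": [0, 0, 0]},
    {"translation": [0, 0, 0.3], "rotation": [0, 0, 0]},
    {"translation": [0, 0, 0], "rotation": [0, 0, 0]}
  ]
}}

```text
time_s: 17.68
position: [0.603, -0.2063, 0.1232]
tool_rot: [0.001, 1.0, -0.001, 0.001]
force: [-0.4, 0.7, -0.3]
width: 0.061
```

{"api": "servo_tool", "payload": {
  "rows": [
    {"translation": [0, 0, 0.06], "rotation": [0, 0, 0]},
    {"translation": [0, 0, 0.04], "rotation": [0, 0, 0]}
  ]
}}

```text
time_s: 17.85
position: [0.6045, -0.206, 0.1214]
tool_rot: [0.001, 1.0, -0.001, 0.002]
force: [-1.3, 1.1, 9.0]
width: 0.0611
```

Contact is at 9 N with the TCP at 0.121, so green is seated. Releasing.

{"api": "servo_tool", "payload": {
  "rows": [
    {"translation": [0, 0, 0], "rotation": [0, 0, 0]},
    {"translation": [0, 0, 0], "rotation": [0, 0, 0]},
    {"translation": [0, 0, 0], "rotation": [0, 0, 0]},
    {"translation": [0, 0, 0], "rotation": [0, 0, 0]},
    {"translation": [0, 0, -0.3], "rotation": [0, 0, 0]},
    {"translation": [0, 0, -0.6], "rotation": [0, 0, 0]},
    {"translation": [0, 0, -1], "rotation": [0, 0, 0]},
    {"translation": [0, 0, -1], "rotation": [0, 0, 0]}
  ],
  "gripper": 1
}}

```text
time_s: 18.52
position: [0.5987, -0.2043, 0.2039]
tool_rot: [-0.002, 1.0, -0.0, -0.006]
force: [-0.1, 0.6, 0.8]
width: 0.0854
```

{"api": "servo_tool", "payload": {
  "rows": [
    {"translation": [-0.5, 0.4, 0], "rotation": [0, 0, 0]},
    {"translation": [-0.8, 0.65, 0], "rotation": [0, 0, 0]},
    {"translation": [-0.8, 0.65, 0], "rotation": [0, 0, 0]},
    {"translation": [-0.8, 0.65, 0], "rotation": [0, 0, 0]},
    {"translation": [-0.8, 0.65, 0.2], "rotation": [0, 0, 0]},
    {"translation": [-0.5, 0.4, 0.5], "rotation": [0, 0, 0]},
    {"translation": [0, 0, 0.4], "rotation": [0, 0, 0]},
    {"translation": [0, 0, 0], "rotation": [0, 0, 0]}
  ]
}}

```text
time_s: 19.18
position: [0.4786, -0.3101, 0.1876]
tool_rot: [0.003, 1.0, 0.003, 0.009]
force: [0.3, 0.3, -0.4]
width: 0.0853
```

```bash
python3 snap.py 6
python3 - <<'E'
from h import *
im=cv2.imread("pics/side6.png"); it=cv2.imread("pics/top6.png")
a=cv2.resize(im[200:300,220:320],(400,400)); b=cv2.resize(it[130:230,280:380],(400,400)); cv2.imwrite("pics/st6.png",np.hstack([b,a]))
cups(6,guess=dict(green=(.602,-.205)),names=["green"],zs=dict(green=.06))
E
```

```text
[ 0.4786 -0.3101  0.1876] 0.0853 19.1833
green top [333.6 178.2] axes [22.6 23.8] box (322, 167, 24, 24) pos [ 0.6021 -0.2067]
green side [271.5 239.1] axes [20.  20.8] box (261, 229, 22, 21) pos [ 0.6046 -0.1982]
```

View pics/st6.png

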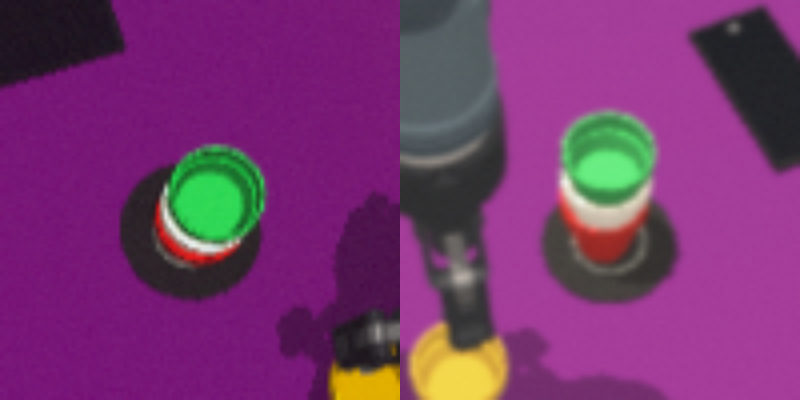

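The red, white and green stack is straight, with green at crop (215,195). Now lowering over yellow.

{"api": "servo_tool", "payload": {
  "rows": [
    {"translation": [0, -0.13, 0.3], "rotation": [0.005, -0.015, 0]},
    {"translation": [0, 0, 0.6], "rotation": [0, 0, 0]},
    {"translation": [0, 0, 0.8], "rotation": [0, 0, 0]},
    {"translation": [0, 0, 0.6], "rotation": [0, 0, 0]},
    {"translation": [0, 0, 0.2], "rotation": [0, 0, 0]},
    {"translation": [0, 0, 0], "rotation": [0, 0, 0]},
    {"translation": [0, 0, 0], "rotation": [0, 0, 0]}
  ]
}}

```text
time_s: 19.87
position: [0.4967, -0.295, 0.1156]
tool_rot: [-0.0, 1.0, 0.014, 0.008]
force: [-1.0, -0.1, 0.0]
width: 0.0854
```

{"api": "servo_tool", "payload": {
  "rows": [
    {"translation": [-0.65, 0.37, 0], "rotation": [0, -0.015, 0.025]},
    {"translation": [0, 0, 0], "rotation": [0, 0, 0]},
    {"translation": [0, 0, 0], "rotation": [0, 0, 0]},
    {"translation": [0, 0, 0], "rotation": [0, 0, 0]}
  ]
}}

```text
time_s: 20.2
position: [0.4799, -0.3069, 0.119]
tool_rot: [0.001, 1.0, 0.002, 0.002]
force: [-0.2, 0.5, -0.1]
width: 0.0852
```

{"api": "servo_tool", "payload": {
  "rows": [
    {"translation": [-0.1, 0, 0.4], "rotation": [0, 0, 0]},
    {"translation": [-0.03, 0, 0.6], "rotation": [0, 0, 0]},
    {"translation": [0, 0, 0.6], "rotation": [0, 0, 0]},
    {"translation": [0, 0, 0.1], "rotation": [0, 0, 0]},
    {"translation": [0, 0, 0], "rotation": [0, 0, 0]}
  ]
}}

```text
time_s: 20.62
position: [0.4782, -0.3095, 0.0685]
tool_rot: [0.003, 1.0, 0.001, 0.005]
force: [-0.0, 0.3, -0.0]
width: 0.0855
```

{"api": "servo_tool", "payload": {
  "rows": [
    {"translation": [-0.03, -0.1, 0.33], "rotation": [0.005, -0.01, 0]},
    {"translation": [0, 0, 0.02], "rotation": [0, 0, 0]},
    {"translation": [0, 0, 0], "rotation": [0, 0, 0]}
  ]
}}

```text
time_s: 20.87
position: [0.4776, -0.3065, 0.0577]
tool_rot: [0.001, 1.0, 0.001, -0.0]
force: [0.4, -0.0, -0.1]
width: 0.0851
```

{"api": "servo_tool", "payload": {
  "rows": [
    {"translation": [0, 0, 0], "rotation": [0, 0, 0]},
    {"translation": [0, 0, 0], "rotation": [0, 0, 0]},
    {"translation": [0, 0, 0], "rotation": [0, 0, 0]},
    {"translation": [0, 0, 0], "rotation": [0, 0, 0]},
    {"translation": [0, 0, 0], "rotation": [0, 0, 0]},
    {"translation": [0, 0, 0], "rotation": [0, 0, 0]}
  ],
  "gripper": 0.4
}}

```text
time_s: 21.37
position: [0.4796, -0.3071, 0.0601]
tool_rot: [0.002, 1.0, 0.001, 0.002]
force: [-0.2, 0.3, -0.3]
width: 0.0609
```

{"api": "servo_tool", "payload": {
  "rows": [
    {"translation": [0, 0, -0.5], "rotation": [0, 0, 0]},
    {"translation": [0, 0, -0.9], "rotation": [0, 0, 0]},
    {"translation": [0, 0, -1], "rotation": [0, 0, 0]},
    {"translation": [0, 0, -1], "rotation": [0, 0, 0]},
    {"translation": [0, -0.3, -0.6], "rotation": [0, 0, 0]},
    {"translation": [0, -0.6, -0.2], "rotation": [0, 0, 0]},
    {"translation": [0, -0.9, 0], "rotation": [0, 0, 0]},
    {"translation": [0, -0.9, 0], "rotation": [0, 0, 0]}
  ]
}}

```text
time_s: 22.03
position: [0.4759, -0.2318, 0.1906]
tool_rot: [0.003, 1.0, -0.007, 0.001]
force: [0.0, 0.2, -0.9]
width: 0.0615
```

{"api": "servo_tool", "payload": {
  "rows": [
    {"translation": [0, -1, 0], "rotation": [0, 0, 0]},
    {"translation": [0, -1, 0], "rotation": [0, 0, 0]},
    {"translation": [0, -1, 0], "rotation": [0, 0, 0]},
    {"translation": [0, -1, 0], "rotation": [0, 0, 0]},
    {"translation": [0, -1, 0], "rotation": [0, 0, 0]},
    {"translation": [0, -1, 0], "rotation": [0, 0, 0]},
    {"translation": [0, -1, 0], "rotation": [0, 0, 0]},
    {"translation": [0, -1, 0], "rotation": [0, 0, 0]}
  ]
}}

```text
time_s: 22.7
position: [0.4777, 0.0155, 0.1904]
tool_rot: [0.005, 1.0, -0.011, 0.003]
force: [-0.2, 0.4, -0.5]
width: 0.0616
```

{"api": "servo_tool", "payload": {
  "rows": [
    {"translation": [0, -1, 0], "rotation": [0.01, 0, -0.02]},
    {"translation": [0, -1, 0], "rotation": [0, 0, 0]},
    {"translation": [0, -1, 0], "rotation": [0, 0, 0]},
    {"translation": [0, -1, 0], "rotation": [0, 0, 0]},
    {"translation": [0, -1, 0], "rotation": [0, 0, 0]},
    {"translation": [0, -1, 0], "rotation": [0, 0, 0]},
    {"translation": [0, -0.9, 0], "rotation": [0, 0, 0]},
    {"translation": [0, -0.6, 0], "rotation": [0, 0, 0]}
  ]
}}

```text
time_s: 23.37
position: [0.4747, 0.2533, 0.1903]
tool_rot: [-0.0, 1.0, 0.002, 0.004]
force: [0.0, -0.2, -0.5]
width: 0.0615
```

{"api": "servo_tool", "payload": {
  "rows": [
    {"translation": [0, -0.3, 0.2], "rotation": [0, 0, 0]},
    {"translation": [0, 0, 0.6], "rotation": [0, 0, 0]},
    {"translation": [0, 0, 0.9], "rotation": [0, 0, 0]},
    {"translation": [0, 0, 0.7], "rotation": [0, 0, 0]},
    {"translation": [0, 0, 0.3], "rotation": [0, 0, 0]},
    {"translation": [0, 0, 0], "rotation": [0, 0, 0]},
    {"translation": [0, 0, 0], "rotation": [0, 0, 0]}
  ]
}}

```text
time_s: 23.95
position: [0.4743, 0.2736, 0.109]
tool_rot: [-0.004, 1.0, 0.008, 0.006]
force: [0.8, -0.4, -0.7]
width: 0.0616
```

{"api": "servo_tool", "payload": {
  "rows": [
    {"translation": [0, -0.05, 0.3], "rotation": [-0.005, -0.01, 0.01]},
    {"translation": [0, 0, 0.5], "rotation": [0, 0, 0]},
    {"translation": [0, 0, 0.35], "rotation": [0, 0, 0]},
    {"translation": [0, 0, 0.1], "rotation": [0, 0, 0]},
    {"translation": [0, 0, 0], "rotation": [0, 0, 0]}
  ]
}}

```text
time_s: 24.37
position: [0.4788, 0.2763, 0.0738]
tool_rot: [-0.002, 1.0, 0.0, 0.004]
force: [0.3, 0.6, -0.6]
width: 0.0615
```

{"api": "servo_tool", "payload": {
  "rows": [
    {"translation": [-0.1, 0.03, 0.22], "rotation": [0, -0.005, 0]},
    {"translation": [0, 0, 0.12], "rotation": [0, 0, 0]},
    {"translation": [0, 0, 0], "rotation": [0, 0, 0]},
    {"translation": [0, 0, 0], "rotation": [0, 0, 0]}
  ]
}}

```text
time_s: 24.7
position: [0.4769, 0.2759, 0.0642]
tool_rot: [-0.003, 1.0, -0.0, 0.002]
force: [-0.4, -0.4, -1.1]
width: 0.0612
```

{"api": "servo_tool", "payload": {
  "rows": [
    {"translation": [0, 0, 0.06], "rotation": [0, 0, 0]},
    {"translation": [0, 0, 0.03], "rotation": [0, 0, 0]}
  ]
}}

```text
time_s: 24.87
position: [0.4779, 0.2762, 0.0628]
tool_rot: [-0.003, 1.0, -0.0, 0.003]
force: [-1.2, -0.8, 7.8]
width: 0.0613
```

Yellow is in contact with the cork mat. Releasing.

{"api": "servo_tool", "payload": {
  "rows": [
    {"translation": [0, 0, 0], "rotation": [0, 0, 0]},
    {"translation": [0, 0, 0], "rotation": [0, 0, 0]},
    {"translation": [0, 0, 0], "rotation": [0, 0, 0]},
    {"translation": [0, 0, 0], "rotation": [0, 0, 0]},
    {"translation": [0, 0, -0.3], "rotation": [0, 0, 0]},
    {"translation": [0, 0, -0.6], "rotation": [0, 0, 0]},
    {"translation": [0, 0, -1], "rotation": [0, 0, 0]},
    {"translation": [0, 0, -1], "rotation": [0, 0, 0]}
  ],
  "gripper": 1
}}

```text
time_s: 25.53
position: [0.4723, 0.2729, 0.1469]
tool_rot: [0.0, 1.0, 0.0, -0.004]
force: [1.2, -0.7, 0.3]
width: 0.0854
```

{"api": "servo_tool", "payload": {
  "rows": [
    {"translation": [0.5, 0.3, 0], "rotation": [0, 0, 0]},
    {"translation": [0.9, 0.53, 0], "rotation": [0, 0, 0]},
    {"translation": [0.9, 0.53, 0], "rotation": [0, 0, 0]},
    {"translation": [0.9, 0.53, 0], "rotation": [0, 0, 0]},
    {"translation": [0.9, 0.53, 0], "rotation": [0, 0, 0]},
    {"translation": [0.7, 0.45, 0], "rotation": [0, 0, 0]},
    {"translation": [0.3, 0.2, 0], "rotation": [0, 0, 0]},
    {"translation": [0, 0, 0], "rotation": [0, 0, 0]}
  ]
}}

```text
time_s: 26.2
position: [0.635, 0.185, 0.1625]
tool_rot: [-0.004, 1.0, 0.005, 0.006]
force: [-0.6, -0.5, 0.3]
width: 0.0855
```

```bash
python3 snap.py 7
python3 - <<'E'
from h import *
cups(7,guess=dict(yellow=(.475,.275),blue=(.636,.177)),names=["yellow","blue"],zs=dict(yellow=.004))
E
```

```text
[0.635  0.185  0.1625] 0.0855 26.2
yellow top [154.3 248.6] axes [21.3 23. ] box (143, 237, 23, 24) pos [0.4766 0.2764]
yellow side none
blue top none
blue side [253.1 159.3] axes [15.3 19.9] box (245, 150, 17, 21) pos [0.6375 0.1781]
```

View pics/top7.png

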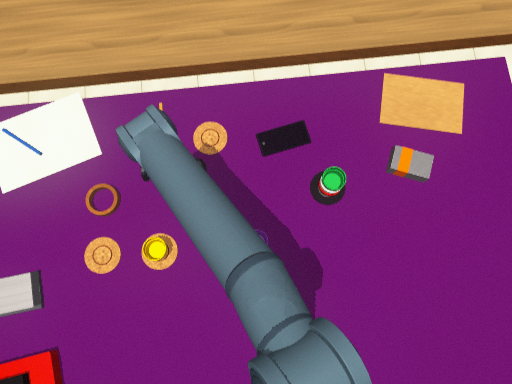

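Yellow stands centred on the cork mat at pixel (154,249), within 2 mm. Now blue.

{"api": "servo_tool", "payload": {
  "rows": [
    {"translation": [0, 0.22, 0.2], "rotation": [-0.005, -0.01, 0.01]},
    {"translation": [0, 0, 0.5], "rotation": [0, 0, 0]},
    {"translation": [0, 0, 0.6], "rotation": [0, 0, 0]},
    {"translation": [0, 0, 0.3], "rotation": [0, 0, 0]},
    {"translation": [0, 0, 0], "rotation": [0, 0, 0]},
    {"translation": [0, 0, 0], "rotation": [0, 0, 0]}
  ]
}}

```text
time_s: 26.8
position: [0.6224, 0.1899, 0.1093]
tool_rot: [-0.003, 1.0, 0.009, -0.005]
force: [0.5, -0.4, 0.2]
width: 0.0858
```

{"api": "servo_tool", "payload": {
  "rows": [
    {"translation": [0.45, 0.4, 0], "rotation": [-0.005, 0.008, 0.017]},
    {"translation": [0, 0, 0], "rotation": [0, 0, 0]},
    {"translation": [0, 0, 0], "rotation": [0, 0, 0]},
    {"translation": [0, 0, 0], "rotation": [0, 0, 0]}
  ]
}}

```text
time_s: 27.13
position: [0.6372, 0.1782, 0.1098]
tool_rot: [-0.001, 1.0, -0.0, 0.0]
force: [0.6, -0.5, -0.7]
width: 0.0854
```

{"api": "servo_tool", "payload": {
  "rows": [
    {"translation": [-0.03, 0, 0.3], "rotation": [0, 0, 0]},
    {"translation": [-0.03, 0, 0.5], "rotation": [0, 0, 0]},
    {"translation": [0, 0, 0.5], "rotation": [0, 0, 0]},
    {"translation": [0, 0, 0.1], "rotation": [0, 0, 0]},
    {"translation": [0, 0, 0], "rotation": [0, 0, 0]}
  ]
}}

```text
time_s: 27.55
position: [0.6381, 0.1784, 0.0676]
tool_rot: [-0.001, 1.0, -0.001, 0.003]
force: [0.1, -0.5, 0.1]
width: 0.0853
```

{"api": "servo_tool", "payload": {
  "rows": [
    {"translation": [-0.08, 0.02, 0.3], "rotation": [0, -0.005, 0]},
    {"translation": [0, 0, 0.03], "rotation": [0, 0, 0]},
    {"translation": [0, 0, 0], "rotation": [0, 0, 0]}
  ]
}}

```text
time_s: 27.8
position: [0.6351, 0.1779, 0.0563]
tool_rot: [-0.001, 1.0, -0.001, -0.0]
force: [0.1, 0.3, 0.2]
width: 0.0855
```

{"api": "servo_tool", "payload": {
  "rows": [
    {"translation": [0, 0, 0], "rotation": [0, 0, 0]},
    {"translation": [0, 0, 0], "rotation": [0, 0, 0]},
    {"translation": [0, 0, 0], "rotation": [0, 0, 0]},
    {"translation": [0, 0, 0], "rotation": [0, 0, 0]},
    {"translation": [0, 0, 0], "rotation": [0, 0, 0]},
    {"translation": [0, 0, 0], "rotation": [0, 0, 0]}
  ],
  "gripper": 0.4
}}

```text
time_s: 28.3
position: [0.6361, 0.1783, 0.0578]
tool_rot: [-0.002, 1.0, -0.001, 0.001]
force: [-0.9, -0.4, -0.3]
width: 0.0617
```

{"api": "servo_tool", "payload": {
  "rows": [
    {"translation": [0, 0, -0.5], "rotation": [0, 0, 0]},
    {"translation": [0, 0, -0.9], "rotation": [0, 0, 0]},
    {"translation": [0, 0, -1], "rotation": [0, 0, 0]},
    {"translation": [0, 0, -1], "rotation": [0, 0, 0]},
    {"translation": [-0.3, -0.2, -0.6], "rotation": [0, 0, 0]},
    {"translation": [-0.7, -0.42, 0], "rotation": [0, 0, 0]},
    {"translation": [-0.9, -0.55, 0], "rotation": [0, 0, 0]},
    {"translation": [-0.9, -0.55, 0], "rotation": [0, 0, 0]}
  ]
}}

```text
time_s: 28.97
position: [0.5576, 0.2235, 0.1899]
tool_rot: [-0.001, 1.0, -0.009, 0.005]
force: [-0.5, 1.6, -0.3]
width: 0.0615
```

{"api": "servo_tool", "payload": {
  "rows": [
    {"translation": [-0.9, -0.55, 0], "rotation": [0, 0, -0.01]},
    {"translation": [-0.8, -0.55, 0], "rotation": [0, 0, 0]},
    {"translation": [-0.4, -0.35, 0.2], "rotation": [0, 0, 0]},
    {"translation": [0, 0, 0.4], "rotation": [0, 0, 0]},
    {"translation": [0, 0, 0.4], "rotation": [0, 0, 0]},
    {"translation": [0, 0, 0], "rotation": [0, 0, 0]},
    {"translation": [0, 0, 0], "rotation": [0, 0, 0]}
  ]
}}

```text
time_s: 29.55
position: [0.4885, 0.2753, 0.1658]
tool_rot: [-0.002, 1.0, 0.002, 0.009]
force: [0.5, 0.5, -0.3]
width: 0.0614
```

{"api": "servo_tool", "payload": {
  "rows": [
    {"translation": [-0.4, -0.03, 0.2], "rotation": [0, -0.015, 0]},
    {"translation": [0, 0, 0.4], "rotation": [0, 0, 0]},
    {"translation": [0, 0, 0.4], "rotation": [0, 0, 0]},
    {"translation": [0, 0, 0], "rotation": [0, 0, 0]},
    {"translation": [0, 0, 0], "rotation": [0, 0, 0]}
  ]
}}

```text
time_s: 29.97
position: [0.4797, 0.2713, 0.131]
tool_rot: [-0.001, 1.0, -0.003, -0.0]
force: [0.1, 0.4, -0.4]
width: 0.0615
```

{"api": "servo_tool", "payload": {
  "rows": [
    {"translation": [-0.1, -0.16, 0], "rotation": [0, 0, 0]},
    {"translation": [0, 0, 0.2], "rotation": [0, 0, 0]},
    {"translation": [0, 0, 0.3], "rotation": [0, 0, 0]},
    {"translation": [0, 0, 0], "rotation": [0, 0, 0]}
  ]
}}

```text
time_s: 30.3
position: [0.4772, 0.2764, 0.1147]
tool_rot: [-0.001, 1.0, -0.003, -0.0]
force: [0.3, 0.7, -1.5]
width: 0.0619
```

```bash
python3 snap.py 8
```

```text
[0.4772 0.2764 0.1147] 0.0619 30.3
```

View pics/z8.png

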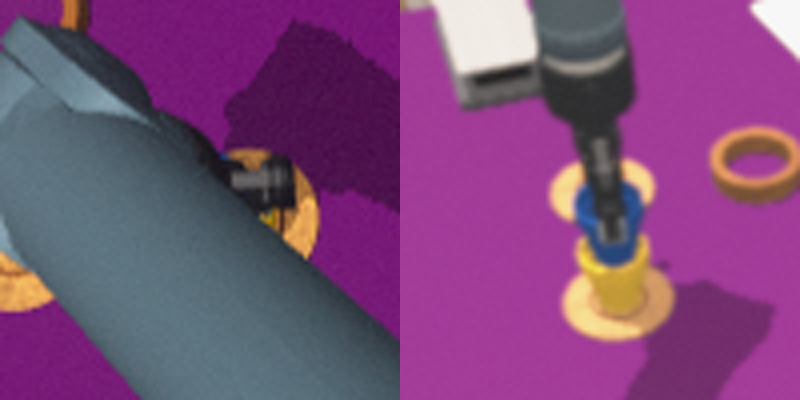

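Blue is at crop (608,215), entering yellow at (613,270), and well aligned. Lowering.

{"api": "servo_tool", "payload": {
  "rows": [
    {"translation": [0, 0, 0.2], "rotation": [0, 0, 0]},
    {"translation": [0, 0, 0.3], "rotation": [0, 0, 0]},
    {"translation": [0, 0, 0.2], "rotation": [0, 0, 0]},
    {"translation": [0, 0, 0], "rotation": [0, 0, 0]}
  ]
}}

```text
time_s: 30.73
position: [0.4794, 0.2776, 0.0943]
tool_rot: [-0.003, 1.0, -0.004, 0.002]
force: [-1.1, -0.2, 0.3]
width: 0.0615
```

{"api": "servo_tool", "payload": {
  "rows": [
    {"translation": [-0.07, 0.03, 0.12], "rotation": [0, 0, 0]},
    {"translation": [0, 0, 0.06], "rotation": [0, 0, 0]},
    {"translation": [0, 0, 0.03], "rotation": [0, 0, 0]}
  ]
}}

```text
time_s: 30.98
position: [0.478, 0.277, 0.0886]
tool_rot: [-0.002, 1.0, -0.004, 0.003]
force: [-1.9, -1.9, 12.4]
width: 0.0612
```

Blue is seated at 12 N contact with the TCP at 0.0886. Releasing and retreating.

{"api": "servo_tool", "payload": {
  "rows": [
    {"translation": [0, 0, 0], "rotation": [0, 0, 0]},
    {"translation": [0, 0, 0], "rotation": [0, 0, 0]},
    {"translation": [0, 0, 0], "rotation": [0, 0, 0]},
    {"translation": [0, 0, 0], "rotation": [0, 0, 0]},
    {"translation": [0, 0, -0.3], "rotation": [0, 0, 0]},
    {"translation": [0, 0, -0.6], "rotation": [0, 0, 0]},
    {"translation": [0, 0, -1], "rotation": [0, 0, 0]},
    {"translation": [0, 0, -1], "rotation": [0, 0, 0]}
  ],
  "gripper": 1
}}

```text
time_s: 31.65
position: [0.4724, 0.2734, 0.1723]
tool_rot: [0.001, 1.0, -0.003, -0.004]
force: [0.7, -0.9, -0.2]
width: 0.0857
```

{"api": "servo_tool", "payload": {
  "rows": [
    {"translation": [0, 0.5, -1], "rotation": [0, 0, 0]},
    {"translation": [0, 1, -0.5], "rotation": [0, 0, 0]},
    {"translation": [0, 1, 0], "rotation": [0, 0, 0]},
    {"translation": [0, 1, 0], "rotation": [0, 0, 0]},
    {"translation": [0, 1, 0], "rotation": [0, 0, 0]},
    {"translation": [0, 1, 0], "rotation": [0, 0, 0]},
    {"translation": [0, 0.5, 0], "rotation": [0, 0, 0]},
    {"translation": [0, 0, 0], "rotation": [0, 0, 0]}
  ]
}}

```text
time_s: 32.32
position: [0.4767, 0.0941, 0.2341]
tool_rot: [-0.004, 1.0, 0.002, 0.007]
force: [0.1, 0.1, 0.1]
width: 0.0852
```

```bash
python3 snap.py 9
python3 - <<'E'
from h import *
im=cv2.imread("pics/side9.png"); it=cv2.imread("pics/top9.png")
def c(i,u,v,r=40): return cv2.resize(i[v-r:v+r,u-r:u+r],(400,300),interpolation=2)
cv2.imwrite("pics/f9.png",np.vstack([np.hstack([c(it,330,183),c(im,271,248)]),np.hstack([c(it,156,247),c(im,205,150)])]))
cups(9,guess=dict(blue=(.476,.276),green=(.602,-.206)),names=["blue","green"],zs=dict(blue=.032,green=.06))
E
```

```text
[0.4767 0.0941 0.2341] 0.0852 32.3167
blue top [151.7 247. ] axes [22.5 24. ] box (140, 236, 25, 23) pos [0.4782 0.2762]
blue side none
green top [333.6 178.2] axes [22.6 23.6] box (322, 167, 24, 24) pos [ 0.602  -0.2069]
green side [271.5 239.1] axes [20.  20.6] box (261, 229, 22, 21) pos [ 0.6046 -0.1981]
```

View pics/f9.png

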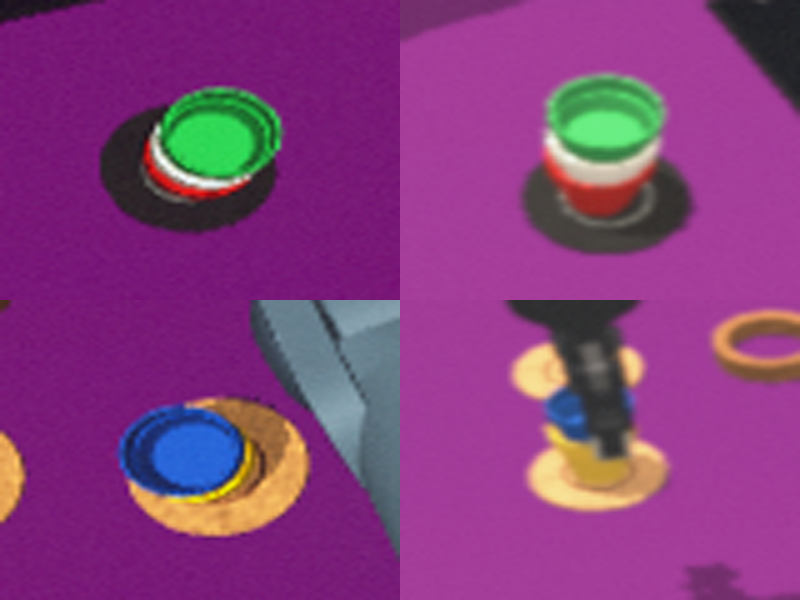

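View pics/side9.png

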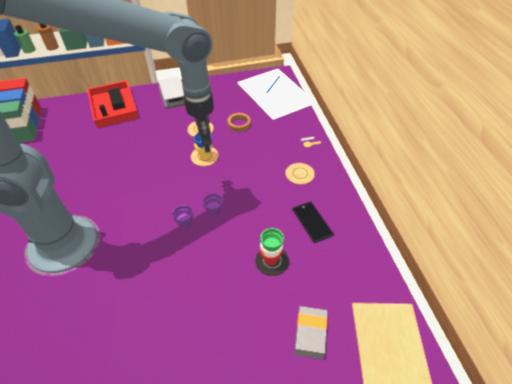

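The red stack is straight at side pixel (271,248). The gripper still hides blue in the side view, so I'll clear it for a last check.

{"api": "servo_tool", "payload": {
  "rows": [
    {"translation": [0, 0.7, 0], "rotation": [0, 0, 0]},
    {"translation": [0, 0.9, 0], "rotation": [0, 0, 0]},
    {"translation": [0, 0.9, 0], "rotation": [0, 0, 0]},
    {"translation": [0, 0.9, 0], "rotation": [0, 0, 0]},
    {"translation": [0, 0.5, 0], "rotation": [0, 0, 0]},
    {"translation": [0, 0, 0], "rotation": [0, 0, 0]},
    {"translation": [0, 0, 0], "rotation": [0, 0, 0]},
    {"translation": [0, 0, 0], "rotation": [0, 0, 0]}
  ]
}}

```text
time_s: 33.08
position: [0.4808, -0.0006, 0.2346]
tool_rot: [-0.011, 1.0, 0.021, 0.01]
force: [1.0, 0.2, 0.3]
width: 0.0851
```

```bash
python3 snap.py 10
python3 - <<'E'
from h import *
im=cv2.imread("pics/side10.png"); it=cv2.imread("pics/top10.png")
def c(i,u,v,r=40): return cv2.resize(i[v-r:v+r,u-r:u+r],(400,400),interpolation=2)
cv2.imwrite("pics/f10.png",np.hstack([c(it,156,247),c(im,205,150)]))
cups(10,guess=dict(blue=(.476,.276)),names=["blue"],zs=dict(blue=.032))
# height check: lowest/highest row of blue mask in side vs predicted
ys,xs=np.nonzero(mask(im,"blue")[120:180,180:230]); print("blue side x",xs.min()+180,xs.max()+180,"top row",ys.min()+120)
K,T=cal("side"); f=np.array([T[0,2],T[1,2]]); f/=np.hypot(*f)
for z in (.094,.104): print("pred top row rim z",z,proj("side",[.477+.0305*f[0],.276+.0305*f[1],z]).round(1))
E
```

```text
[ 0.4808 -0.0006  0.2346] 0.0851 33.0833
blue top [151.8 247. ] axes [22.4 24.1] box (140, 236, 25, 23) pos [0.4781 0.2762]
blue side none
blue side x 195 201 top row 138
pred top row rim z 0.094 [202.3 130.7]
pred top row rim z 0.104 [202.  128.4]
```

View pics/f10.png

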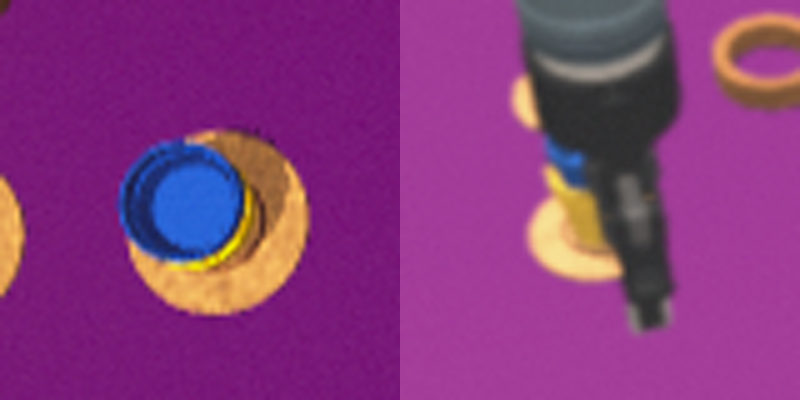

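Still hidden, so I'll move further.

{"api": "servo_tool", "payload": {
  "rows": [
    {"translation": [0, 0.7, 0], "rotation": [0, 0, 0]},
    {"translation": [0, 1, 0], "rotation": [0, 0, 0]},
    {"translation": [0, 1, 0], "rotation": [0, 0, 0]},
    {"translation": [0, 1, 0], "rotation": [0, 0, 0]},
    {"translation": [0, 1, 0], "rotation": [0, 0, 0]},
    {"translation": [0, 0.6, 0], "rotation": [0, 0, 0]},
    {"translation": [0, 0, 0], "rotation": [0, 0, 0]},
    {"translation": [0, 0, 0], "rotation": [0, 0, 0]}
  ]
}}

```text
time_s: 33.85
position: [0.4938, -0.1477, 0.2317]
tool_rot: [-0.013, 0.999, 0.037, 0.012]
force: [-0.9, 0.9, 0.5]
width: 0.0855
```

```bash
python3 snap.py 11
python3 - <<'E'
from h import *
im=cv2.imread("pics/side11.png"); it=cv2.imread("pics/top11.png")
def c(i,u,v,r=40): return cv2.resize(i[v-r:v+r,u-r:u+r],(400,400),interpolation=2)
cv2.imwrite("pics/f11.png",np.hstack([c(it,156,247),c(im,205,150)]))
ys,xs=np.nonzero(mask(im,"blue")[120:180,180:230]); print("blue side x",xs.min()+180,xs.max()+180,"top row",ys.min()+120)
E
```

```text
[ 0.4938 -0.1477  0.2317] 0.0855 33.85
blue side x 195 200 top row 134
```

View pics/f11.png

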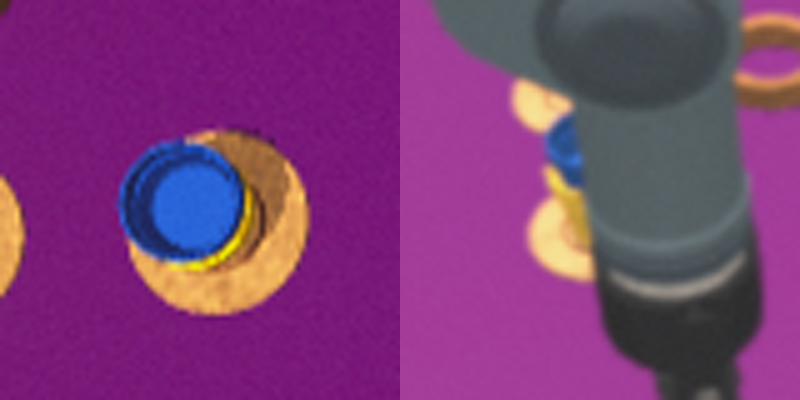

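{"api": "servo_tool", "payload": {
  "rows": [
    {"translation": [0.7, -0.6, 0], "rotation": [0, 0, 0]},
    {"translation": [0.9, -0.7, 0], "rotation": [0, 0, 0]},
    {"translation": [0.9, -0.7, 0], "rotation": [0, 0, 0]},
    {"translation": [0.9, -0.7, 0], "rotation": [0, 0, 0]},
    {"translation": [0.9, -0.7, 0], "rotation": [0, 0, 0]},
    {"translation": [0.6, -0.4, 0], "rotation": [0, 0, 0]},
    {"translation": [0, 0, 0], "rotation": [0, 0, 0]},
    {"translation": [0, 0, 0], "rotation": [0, 0, 0]}
  ]
}}

```text
time_s: 34.62
position: [0.6332, 0.0028, 0.2379]
tool_rot: [-0.017, 0.999, 0.047, 0.01]
force: [-0.3, -0.4, -0.4]
width: 0.0856
```

```bash
python3 snap.py 12
python3 - <<'E'
from h import *
im=cv2.imread("pics/side12.png"); it=cv2.imread("pics/top0.png")
def c(i,u,v,r=40): return cv2.resize(i[v-r:v+r,u-r:u+r],(400,400),interpolation=2)
cv2.imwrite("pics/f12.png",np.hstack([c(im,271,248),c(im,205,150)]))
ys,xs=np.nonzero(mask(im,"blue")[120:180,180:230]); print("blue side x",xs.min()+180,xs.max()+180,"top row",ys.min()+120)
E
```

```text
[0.6332 0.0028 0.2379] 0.0856 34.6167
blue side x 195 210 top row 133
```

View pics/f12.png

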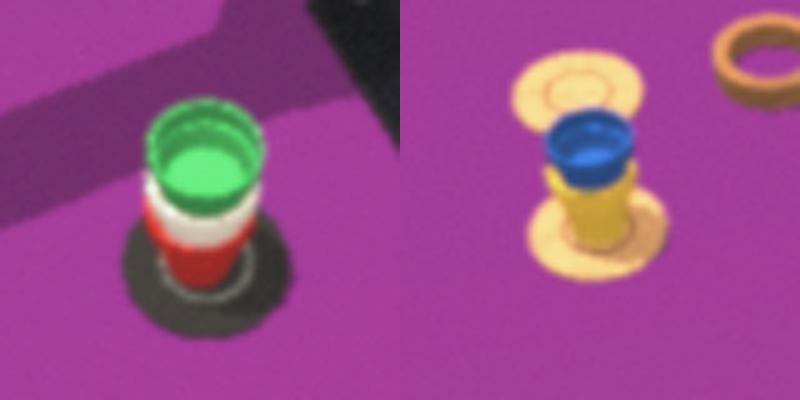

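Both sets stand straight and fully nested, the red stack at crop (205,190) and blue in yellow at (590,180). The arm is clear, so I'm handing in.

```bash
python3 -c "
from bench import manip
print(manip.sign_off())"
```

```text
the job is handed in; nothing more can be done
None
```

Both change-cup sets are made up and handed in at about 35 s. Red stands on the black mat with white in it and green in the white. Yellow stands on the cork mat nearest the base with blue in it.

**Positions:** in the top view the lowest cups are about 3 mm or less off their mat centres, and the nested cups are within about 2 mm of the cups below.

**Seating:** each nested cup met contact force (2 to 12 N) at the height expected for a fully seated cup. The last side-view crops show both stacks straight, and the gripper was open and clear. The phone, tape and carton look to be where they started. I compared those by eye, not by measurement.

**Checks that disagreed:**
- **Side-view positions:** for the stacked cups these came out 3 to 10 mm off the top view, because only part of each cup shows there. I relied on the top view.
- **Blue's height in the side view:** its topmost masked row was 133, against about 131 predicted. I put this down to the colour mask missing the rim, because the crop shows the cup seated straight.

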